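# Unlock the spring-loaded cap of a slide bonding press and draw it off its post

## Robot

A 7-joint arm with a two-finger parallel gripper is mounted at the origin on the work surface; the furniture and walls round the work are solid. World frame = base frame: x ahead of the robot, y to its left, z up, the work surface at z = 0. Lengths are in m, angles in rad, forces in N, time in s.
With the tool pointing down it reaches from about 0.4 to 0.85 m from the base axis. Payload 4.4 kg.
Tool frame: the origin (TCP) lies at the very end of the fingers, on their centre line; the grasp point (between the pads) lies 19 mm behind it; y points along the fingers, x is the direction in which the jaws open and shut, and the axes are right-handed (so a half turn about y gives the same grasp; the last joint's range is limited). The gripper opens to 94 mm and grips with 3 to 60 N. Pads are 16 mm wide; open, the fingers measure 119 mm over their backs; the gripper's body (75 mm by 177 mm) begins 78 mm behind the grasp point.
Start: joints at [1.165, 0.628, 0.038, 1.517, -0.027, 0.996, -0.02], TCP at [0.217, -0.613, 0.205] pointing down, gripper open.
Joint ranges: [-3.06, 3.06], [-0.37, 2.12], [-1.25, 1.32], [0.18, 2.47], [-1.1, 4.24], [0.23, 1.98], [-2.94, 2.94]. Speed limits (rad/s): [2.57, 2.57, 3.14, 3.14, 3.14, 3.14, 3.14].

## Interface

Orientations are given as a unit quaternion [w, x, y, z].
In Python, from cell import manip gives the robot as it stands.
- The arm moves only by the tool send_rows, never from a script. Its argument "rows" is a list of rows, each a list of 7 numbers: the shift along the tool's x, y, z in m, then the turn, a rotation vector about the tool's x, y, z in rad, then the closure, from 0 (fully open) to 1 (shut). In form: [[tx, ty, tz, rx, ry, rz, jaw], ...]. A call has exactly 10 rows; each row is the pose to reach, as a shift and turn from the pose commanded when the call began, along the tool's axes at that moment; what a row does not reach only later rows make up. A row lasts 1/8 s, in which the tool goes at most 62.5 mm and 10.7 degrees, less where a joint would pass 70% of its speed; a pose out of reach is approached as far as the arm can. A call with a gripper value outside its range is refused whole. The fingers move at their own pace and stop on an object; "force" is the grip in N (left out, the last holds). Time passes only in rows, so rows that repeat a pose let the fingers close, or fill a call up. It gives the time, the measured TCP pose, the force and the opening at its end, in the units of the state.
- manip.observe(): the state, without advancing time (a new reading comes with each control period).
- manip.get_image(name): name is "scene" or "side" or "wrist"; returns (picture, depth): 480x640x3 uint8, blue, green, red; 480x640 float32, m along the optical axis (not along the pixel's ray), 0 where there is no reading.
- manip.get_calibration(name): a dict with "fx", "fy", "cx", "cy" (pixels), "k1" (the pictures are not rectified: a ray, as slopes to the right and down, at radius r is drawn at 1 + k1 r^2 times it, then the intrinsics apply), "extrinsics" (4x4, takes a point from camera to world coordinates). Camera axes: x right, y up, looking along -z (the intrinsics and any distortion apply to the point x, -y, -z); pixel columns grow to the right and rows downward; lengths in m; the calibration is good to about 2 mm. A picture is of the moment at which its call begins: read the wrist's pose just before it. get_calibration takes no time and is no camera call; for the wrist camera it gives the pose at the moment of the call.
- manip.close_job(): hands the job in, once; it reports no verdict.
The state is a dict: "time_s": time; "joint_positions": joint angles; "joint_vel": joint speeds; "effort": joint torques, N m; "ee_pos": TCP position; "tcp_rot": TCP orientation; "wrist_force": force on the tool from outside, world axes, zero at the start; "moment": the same for the moment, N m; "finger_gap": finger opening in m.
Only numpy, scipy, OpenCV 4.12 (cv2) and the standard library are available. Lean on these libraries where they do the work, as an engineer would, in place of code of your own. Each camera call takes 0.05 s, during which the arm holds its last target.

## Task

The resin under the two slides in the bonding press has set. Take the hexagonal steel cap off the press's post: the post's cross pin holds it down, so turn the cap until the two slots in its bore come in line with the pin and it rises, then slide it straight up off the open end without forcing it, and set it down gently, upright, in the steel parts tray. Leave everything else where it stands.

Things in the scene. Friction and masses are not known exactly. Their poses are not given: they have to be found in the camera images.
- cap_center (a point): Centre of the loose hexagonal steel cap: 36 mm across flats, 36 mm high, 0.10 to 0.21 kg, threaded on the press's post below its cross pin. Its z axis runs up the bore; flats face its x axis and every 60 deg from it. The 16 mm bore has two keyway slots, along its +x and -x axis, 9 mm wide, 29 mm from end to end, through its whole height, bevelled 1.5 mm on top.
- press: Slide bonding press, bolted down: grey base 110 (its x) x 130 (its y) mm, 15 mm high, origin in the middle of its underside. A fixed upright post, 14 mm across, stands there; round it an aluminium bar (112 mm along y, top 38 mm up) and a spring housing (42 mm across, top 49 mm up). At the start the cap's centre is 72 mm up. More than 35 N on it through the cap cracks the slides.
- post_tip (a point): Open upper end of the post, 102 mm above the press's origin. 9.5 mm lower a cross pin, 5 mm thick, stands out 6 mm on two opposite sides. The pin's heading is NOT in any reading: see it or find it by feel. At the start the cap's slots are 24 to 156 deg from it (a half turn is the same), so 90 deg one way or the other finds it. The cap is clear of the post when 50 mm above its start.
- press_spring (a joint): Steel pressure ring under the cap, on the press's spring: travel in m, up positive. About 0 at the start, the cap's top face held against the pin by 4.5 N of spring (500 N/m); -0.008 when pressed hard down; up to +0.006 when the slots meet the pin and the spring lifts the released cap.
- tray_floor (a point): Middle of the floor of the open steel parts tray, loose, 0.5 kg: 120 (its x) x 140 (its y) mm outside, walls 2.5 mm thick and 16 mm high, floor 2.5 mm above the table. Tray and press stand one to the left, one to the right, in either order. Keep the hand clear of the furniture: a drawer cabinet, 0.2 m high, from x = 0.52 m on, y = 0.16 to 0.40; the side panel of a hood, 0.45 m high, at y = -0.32 from x = 0.37 m on.
- stain_bottle: Bystander: small dark bottle with a white cap, 32 mm across, 75 mm high; origin under its middle.
- immersion_oil: Bystander: small brown bottle with a black cap, 28 mm across, 62 mm high; origin under its middle.
- ethanol_bottle: Bystander: white bottle with a red cap, 60 mm across, 150 mm high; origin under its middle.
- tweezers: Bystander: steel tweezers, 120 mm along its y, 8 mm high; origin under its middle.
- folding_lens: Bystander: folding hand lens, 34 x 49 x 13 mm; origin under its middle.
- marker_fine: Bystander: blue marker, 132 mm along its y, 11 mm thick; origin under its middle.
- pencil_yellow: Bystander: yellow pencil, 150 mm along its y, 8 mm thick; origin under its middle.

How it is judged:
On the way, in this order (a step that is already met when the one before it is completed fails the run):
1. the cap has been turned in line with the pin and has risen over it, still threaded on the post (z of cap_center in the frame of press between 0.084 and 0.118 m and horizontal distance between cap_center and press below 0.005 m), for 0.05 s.
2. the cap is drawn off the open end of the post (z of cap_center in the frame of press above 0.122 m), for 0.1 s.
3. the cap is lowered to the tray's floor while still held, not dropped (z of cap_center in the frame of tray_floor below 0.025 m and horizontal distance between cap_center and tray_floor below 0.075 m and contact force between the fingers and cap above 0.5 N), for 0.1 s.
At the end, for the whole second after the job is handed in: The cap stands upright (within 0.1 rad, same way up as on the post) on the floor of the parts tray, inside its walls (its centre within 45 mm of the tray's middle along the tray's x and 60 mm along its y, and 14 to 21 mm above the floor), released and at rest (x of cap_center in the frame of tray_floor between -0.045 and 0.045 m and y of cap_center in the frame of tray_floor between -0.06 and 0.06 m and z of cap_center in the frame of tray_floor between 0.014 and 0.021 m and angle between cap_center's own z axis and vertical below 0.1 rad and linear speed of cap below 0.02 m/s and contact force between the fingers and cap below 0.1 N); the robot touches nothing.
It fails at once if the press is loaded through the cap with more than 35 N (forcing the cap against the pin, the post or the spring) (contact force between cap and press above 35 N).
It fails at once if the parts tray is pushed more than 30 mm (distance of tray_floor from where it was at the start of the episode above 0.03 m).
It fails at once if a bottle, the tweezers, the lens, the marker or the pencil is pushed or knocked over (moves more than 25 mm) (distance of any of stain_bottle, immersion_oil, ethanol_bottle, tweezers, folding_lens, marker_fine, pencil_yellow from where it was at the start of the episode above 0.025 m).
It also fails if it takes over 67 s, if anything falls off the work surface, if the arm or the gripper's body presses on something with over 40 N, if the wrist force passes 120 N, or if a joint passes its speed limit or range.

## Working session

There is one attempt and no reset: what is moved stays moved. The work goes in short steps, Python scripts to look and compute and a tool call to move; the robot and the scene stay as the last step left them, time stands still between calls to the robot, and variables do not carry over. Pictures are saved under pics/ and viewed, and the job is handed in when it is done.

Besides the shell and the picture viewer there is one more tool, called after "Call:" in YAML: its name, and indented under it one key for each argument. send_rows: Moves the arm, as the interface text tells. Its arguments: {"type":"object","properties":{"rows":{"type":"array"},"force":{"type":"number"}},"required":["rows"]}

```bash
ls -la; mkdir -p pics
cat > h.py <<'E'
from cell import manip
import numpy as np, cv2
def K(c): return np.array([[c['fx'],0,c['cx']],[0,c['fy'],c['cy']],[0,0,1.]]),np.array([c['k1'],0,0,0,0.])
def ray(c,uv):
    k,d=K(c); uv=np.asarray(uv,float).reshape(-1,1,2)
    n=cv2.undistortPoints(uv,k,d).reshape(-1,2)
    E=np.array(c['extrinsics']); v=np.c_[n[:,0],-n[:,1],-np.ones(len(n))]
    return E[:3,3], v@E[:3,:3].T
def plane(c,uv,z):
    o,v=ray(c,uv); t=(z-o[2])/v[:,2]; return o+v*t[:,None]
def proj(c,P):
    P=np.asarray(P,float).reshape(-1,3);E=np.array(c['extrinsics']); q=(P-E[:3,3])@E[:3,:3]
    k,d=K(c); q=q*[1,-1,-1]
    return cv2.projectPoints(q.reshape(-1,1,3),np.zeros(3),np.zeros(3),k,d)[0].reshape(-1,2)
def cloud(c,D):
    v,u=np.mgrid[0:480,0:640]; o,r=ray(c,np.c_[u.ravel(),v.ravel()])
    return (o+r*D.ravel()[:,None]).reshape(480,640,3)
def tri(c1,p1,c2,p2):
    o1,v1=ray(c1,p1);o2,v2=ray(c2,p2);v1=v1[0];v2=v2[0]
    A=np.c_[v1,-v2];s=np.linalg.lstsq(A,o2-o1,rcond=None)[0]
    a=o1+v1*s[0];b=o2+v2*s[1];return (a+b)/2,np.linalg.norm(a-b)
E
python3 - <<'E'
from h import *
print(manip.observe())
for n in ["scene","side","wrist"]:
    c=manip.get_calibration(n); im,D=manip.get_image(n)
    cv2.imwrite(f"pics/{n}0.png",im); np.savez(f"{n}0.npz",im=im,D=D,c=np.array(c,dtype=object)); print(n,c,(D>0).mean())
E
```

```text
total 12
drwxr-xr-x  3 agent agent 4096 Dec  7 04:51 .
drwxr-xr-x 23 root  root  4096 Dec  7 04:51 ..
drwxr-xr-x  2 agent agent 4096 Dec  7 04:51 pics
{'time_s': 0.0, 'joint_positions': array([ 1.16521841,  0.62931916,  0.03842692,  1.51836365, -0.02694325,
        0.99630946, -0.02000048]), 'joint_vel': array([ 0.00130716, -0.00071513, -0.00038451, -0.00059747, -0.00018742,
        0.00021265, -0.00094034]), 'effort': array([-6.96096431e-04, -5.49732649e+01,  1.14339184e+00, -1.86638689e+01,
       -5.22475666e-02,  2.34141009e-02,  1.82393433e-04]), 'ee_pos': array([ 0.21642495, -0.61219809,  0.20457275]), 'tcp_rot': array([ 0.57771272, -0.57698065,  0.40880855, -0.40769709]), 'wrist_force': array([-0.47782505, -0.07407031, -0.50032586]), 'moment': array([0.027725  , 0.00089748, 0.00335993]), 'finger_gap': 0.09440211241847703}
scene {'fx': 576.9356340920017, 'fy': 576.9356340920017, 'cx': 328.7808716975487, 'cy': 242.65998835592103, 'k1': 0.026125434325506746, 'extrinsics': array([[-0.50226984,  0.4948844 , -0.7090941 , -0.36076432],
       [-0.86449135, -0.26890268,  0.4246717 ,  
[... 281 characters left out ...]
39615748655, 'extrinsics': array([[-0.07844823, -0.81808608,  0.56972015,  1.17719628],
       [ 0.99680579, -0.05578715,  0.05714904,  0.10224631],
       [-0.01496977,  0.57238358,  0.81984934,  1.06270793],
       [ 0.        ,  0.        ,  0.        ,  1.        ]])} 0.9959765625
wrist {'fx': 384.16912039564517, 'fy': 384.16912039564517, 'cx': 319.118411805107, 'cy': 243.92105422744856, 'k1': -0.0681085233547319, 'extrinsics': array([[ 0.33227514,  0.90364224,  0.27022941,  0.29444143],
       [-0.94318076,  0.3188955 ,  0.093358  , -0.58577319],
       [-0.00181271, -0.28589573,  0.95825902,  0.38403798],
       [ 0.        ,  0.        ,  0.        ,  1.        ]])} 0.9960807291666667
```

View pics/scene0.png

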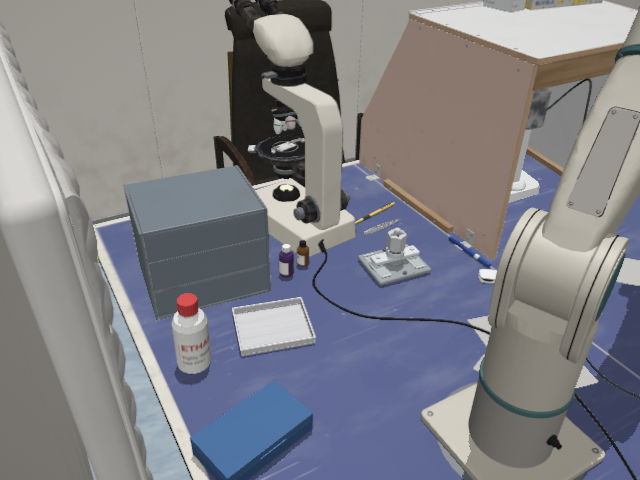

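View pics/side0.png

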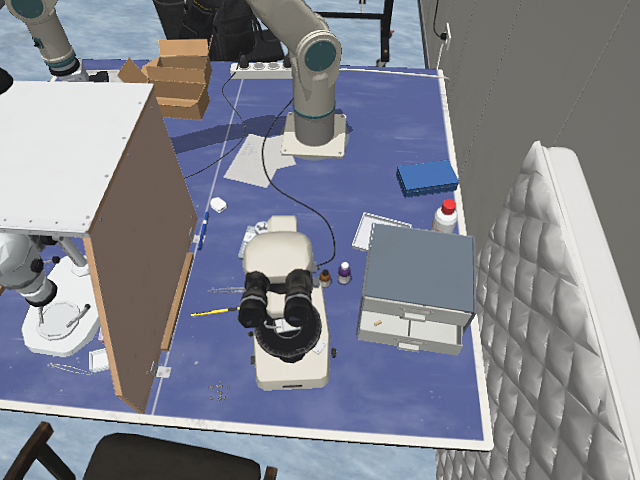

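View pics/wrist0.png

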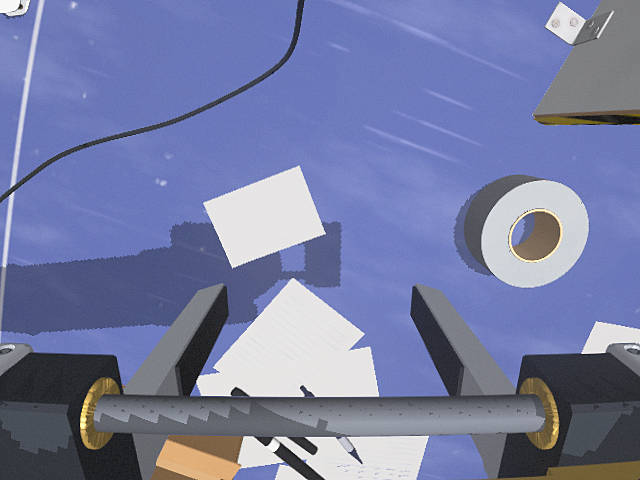

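The scene view shows the press at about (395,262), its cap top at about (397,235), and the tray at about (273,325). The microscope stands behind the press. In the side view the microscope hides the press.

```bash
cat > m.py <<'E'
from h import *
z=np.load("scene0.npz",allow_pickle=True);im=z['im'];D=z['D'];c=z['c'].item()
P=cloud(c,D)
cr=cv2.resize(im[220:300,340:450],None,fx=7,fy=7,interpolation=cv2.INTER_CUBIC);cv2.imwrite("pics/crop0.png",cr)
for y in range(226,262,4): print(y,[tuple(np.round(P[y,x]*1000).astype(int)) for x in (384,390,396,400,405)])
# cap points
R=np.zeros(D.shape,bool);R[222:262,375:415]=1
m=R&(P[...,2]>.06)&(P[...,2]<.115)
q=P[m];print("high",len(q),q.min(0),q.max(0),np.median(q,0))
# tray points
R=np.zeros(D.shape,bool);R[290:360,225:320]=1
m=R&(im.min(2)>150)&(P[...,2]<.03)
q=P[m];print("tray",len(q),cv2.minAreaRect((q[:,:2]*1000).astype(np.float32)),np.percentile(q[:,2],[5,50,95]))
R=np.zeros(D.shape,bool);R[235:295,350:440]=1
m=R&(P[...,2]>.008)&(P[...,2]<.022)
q=P[m];print("base",len(q),cv2.minAreaRect((q[:,:2]*1000).astype(np.float32)))
print(proj(c,[[0.5,-.1,.1]]))
# microscope region extents above z .05
R=np.zeros(D.shape,bool);R[10:250,232:352]=1
for lo,hi in((.03,.08),(.08,.2),(.2,.3),(.3,.5)):
    m=R&(P[...,2]>lo)&(P[...,2]<hi)&(P[...,0]<.9)&(P[...,0]>.4)&(P[...,1]<.17);q=P[m];print(lo,q.min(0),q.max(0)) if len(q) else 0
E
python3 m.py
```

```text
226 [(np.int64(607), np.int64(-178), np.int64(6)), (np.int64(605), np.int64(-194), np.int64(2)), (np.int64(596), np.int64(-206), np.int64(4)), (np.int64(591), np.int64(-215), np.int64(4)), (np.int64(586), np.int64(-226), np.int64(4))]
230 [(np.int64(596), np.int64(-170), np.int64(3)), (np.int64(481), np.int64(-99), np.int64(91)), (np.int64(462), np.int64(-100), np.int64(101)), (np.int64(470), np.int64(-118), np.int64(91)), (np.int64(568), np.int64(-213), np.int64(5))]
234 [(np.int64(581), np.int64(-160), np.int64(3)), (np.int64(471), np.int64(-91), np.int64(89)), (np.int64(457), np.int64(-97), np.int64(95)), (np.int64(465), np.int64(-115), np.int64(84)), (np.int64(450), np.int64(-116), np.int64(93))]
238 [(np.int64(566), np.int64(-149), np.int64(3)), (np.int64(458), np.int64(-83), np.int64(88)), (np.int64(454), np.int64(-95), np.int64(87)), (np.int64(444), np.int64(-98), np.int64(92)), (np.int64(450), np.int64(-117), np.int64(82))]
242 [(np.int64(553), np.int64(-141), np.int64(2)), (np.int64(-361), np.int64(561), np.int64(776)), (np.int64(446), np.int64(-91), np.int64(82)), (np.int64
[... 1054 characters left out ...]
 -0.11990178  0.060078  ] [ 0.481688   -0.08057777  0.10538105] [ 0.45370537 -0.09514624  0.08494798]
tray 2911 ((417.8420104980469, 217.4185791015625), (147.66494750976562, 143.7940216064453), 75.06237030029297) [0.00213729 0.00474604 0.01886195]
base 1226 ((501.45501708984375, -104.64664459228516), (131.4650421142578, 194.15762329101562), 84.1520004272461)
[[385.91254592 222.22733144]]
0.03 [ 0.5454823  -0.08951814  0.03013373] [0.85825726 0.12920431 0.07998872]
0.08 [ 0.58629442 -0.08570454  0.08004208] [0.84971115 0.08739673 0.19998632]
0.2 [ 0.58623915 -0.04460873  0.20001246] [0.78099326 0.16989329 0.2999741 ]
0.3 [ 0.58931511 -0.04967158  0.30001039] [0.8845     0.07264128 0.48685423]
```

```bash
ls pics
```

```text
crop0.png
scene0.png
side0.png
wrist0.png
```

View pics/crop0.png

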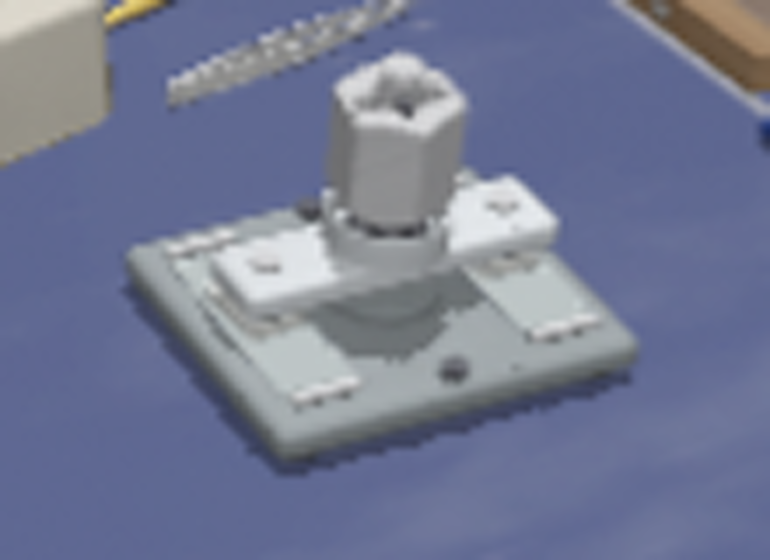

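Run:
```python
from h import *
from scipy.spatial.transform import Rotation as R
s=manip.observe();q=s['tcp_rot'];T=R.from_quat(np.r_[q[1:],q[0]]).as_matrix();print(T.round(3))
c=manip.get_calibration('wrist');E=c['extrinsics']
print("cam in tool",T.T@(E[:3,3]-s['ee_pos']),"\n",(T.T@E[:3,:3]).round(3))
for n in ['scene']:
  z=np.load("scene0.npz",allow_pickle=True);im=z['im'];D=z['D'];c=z['c'].item();P=cloud(c,D)
  def cl(r,sel):
    M=np.zeros(D.shape,bool);M[r[0]:r[1],r[2]:r[3]]=1;q=P[M&sel];return q
  q=cl((290,375,165,215),(P[...,2]>.02)&(P[...,2]<.17)&(P[...,0]<.5));print('eth',q.min(0),q.max(0))
  q=cl((240,280,276,296),(P[...,2]>.02)&(P[...,2]<.08));print('stain',np.median(q,0))
  q=cl((240,280,297,312),(P[...,2]>.02)&(P[...,2]<.08));print('oil',np.median(q,0))
  q=cl((265,285,478,497),(P[...,2]>.005)&(P[...,2]<.03));print('lens',np.median(q,0))
  q=cl((380,480,190,315),(P[...,2]>.01)&(P[...,2]<.1));print('bluebox',q.min(0),q.max(0))
  # cap top
  q=cl((222,262,380,412),(P[...,2]>.086)&(P[...,2]<.093));print('captop',len(q),q.min(0),q.max(0),cv2.minEnclosingCircle((q[:,:2]*1000).astype(np.float32)))
```

```text
[[ 0.333 -0.     0.943]
 [-0.943  0.001  0.333]
 [-0.001 -1.    -0.   ]]
cam in tool [ 0.0007018  -0.17935888  0.08237384] 
 [[ 1.     0.001  0.   ]
 [ 0.     0.286 -0.958]
 [-0.001  0.958  0.286]]
eth [0.36604474 0.35390395 0.02020389] [0.41466018 0.41363296 0.15368043]
stain [0.54771961 0.12218447 0.04553393]
oil [0.56519247 0.07250695 0.04147345]
lens [ 0.32800173 -0.25924565  0.01417192]
bluebox [0.12492575 0.26762423 0.01005422] [0.25628167 0.4507805  0.04693744]
captop 108 [ 0.43897224 -0.11990178  0.08609383] [ 0.481688   -0.08166558  0.09286949] ((460.3301086425781, -100.974365234375), 22.201251983642578)
```

Call:
send_rows:
  rows:
    - [0,-0.06,0,0,0,0,0]
    - [0,-0.12,0,0,-0.15,0,0]
    - [0,-0.18,0,0,-0.3,0,0]
    - [0,-0.24,0,0,-0.45,0,0]
    - [0,-0.3,0,0,-0.6,0,0]
    - [0,-0.31,0,0,-0.75,0,0]
    - [0,-0.31,0,0,-0.9,0,0]
    - [-0.03,-0.31,0.03,0,-1.05,0,0]
    - [-0.07,-0.31,0.07,0,-1.2,0,0]
    - [-0.11,-0.31,0.11,0,-1.35,0,0]

```text
time_s: 1.4
ee_pos: [0.2842, -0.4708, 0.515]
tcp_rot: [0.706, -0.706, -0.044, 0.044]
wrist_force: [-0.4, -0.7, -0.2]
finger_gap: 0.094
```

Call:
send_rows:
  rows:
    - [0.03,0,0.05,0,-0.15,0,0]
    - [0.06,0,0.1,0,-0.3,0,0]
    - [0.095,0,0.15,0,-0.45,0,0]
    - [0.125,0,0.2,0,-0.6,0,0]
    - [0.16,0,0.25,0,-0.75,0,0]
    - [0.19,0,0.3,0,-0.9,0,0]
    - [0.219,0,0.348,0,-1.05,0,0]
    - [0.219,0.06,0.348,0,-1.2,0,0]
    - [0.219,0.12,0.348,0,-1.2,0,0]
    - [0.219,0.18,0.348,0,-1.2,0,0]

```text
time_s: 2.65
ee_pos: [0.4595, -0.101, 0.3338]
tcp_rot: [-0.559, 0.559, 0.433, -0.433]
wrist_force: [1.7, 0.0, -0.3]
finger_gap: 0.0936
```

```bash
cat > snap.py <<'E'
import sys
from h import *
t=sys.argv[1]
s=manip.observe();print({k:np.round(s[k],4) for k in('time_s','ee_pos','tcp_rot','joint_positions','wrist_force','moment','finger_gap')})
n='wrist'
c=manip.get_calibration(n);im,D=manip.get_image(n);cv2.imwrite(f"pics/{n}{t}.png",im);np.savez(f"{n}{t}.npz",im=im,D=D,c=np.array(c,dtype=object))
E
python3 snap.py 1
```

```text
{'time_s': np.float64(2.65), 'ee_pos': array([ 0.4595, -0.101 ,  0.3338]), 'tcp_rot': array([-0.5586,  0.5591,  0.4333, -0.4332]), 'joint_positions': array([ 0.6902,  0.2842, -0.6954,  1.7912,  0.1999,  1.1369,  1.249 ]), 'wrist_force': array([ 1.745 ,  0.017 , -0.2784]), 'moment': array([ 0.0172, -0.1861, -0.0053]), 'finger_gap': np.float64(0.0936)}
```

View pics/wrist1.png

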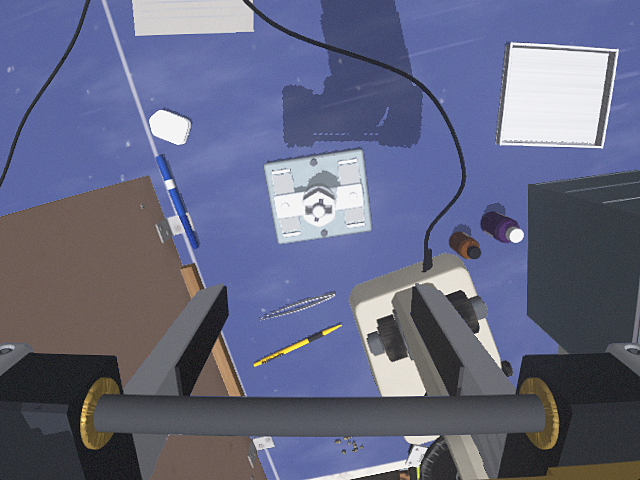

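The wrist view from above shows the press in the middle (cap at about (318,210)), the tray at upper right (558,95), the microscope at lower right, and the tweezers, pencil, marker and lens all well clear. I'll descend for a closer look.

Call:
send_rows:
  rows:
    - [0,0.06,0,0,0,0,0]
    - [0,0.12,0,0,0,0,0]
    - [0,0.16,0,0,0,0,0]
    - [0,0.172,0,0,0,0,0]
    - [0,0.172,0,0,0,0,0]
    - [0,0.172,0,0,0,0,0]
    - [0,0.172,0,0,0,0,0]
    - [0,0.172,0,0,0,0,0]
    - [0,0.172,0,0,0,0,0]
    - [0,0.172,0,0,0,0,0]

```text
time_s: 3.95
ee_pos: [0.4599, -0.101, 0.1636]
tcp_rot: [-0.559, 0.559, 0.433, -0.433]
wrist_force: [-0.9, 0.4, 0.3]
finger_gap: 0.0941
```

```bash
python3 snap.py 2
python3 - <<'E'
from h import *
z=np.load("wrist1.npz",allow_pickle=True);im=z['im'];D=z['D'];c=z['c'].item();P=cloud(c,D)
M=np.zeros(D.shape,bool);M[30:160,485:630]=1
m=M&(im.min(2)>120);
cs=max(cv2.findContours(m.astype(np.uint8),0,2)[0],key=cv2.contourArea).reshape(-1,2)
for zz in(.0025,.016):
  w=plane(c,cs,zz);print('tray',zz,cv2.minAreaRect((w[:,:2]*1000).astype(np.float32)))
im=cv2.imread('pics/wrist2.png')
c=np.load("wrist2.npz",allow_pickle=True)['c'].item()
u=proj(c,[.46,-.1,.09])[0];print(u)
x,y=u.astype(int);a=im[max(0,y-60):y+60,x-80:x+80];print(max(0,y-60),x-80)
cv2.imwrite('pics/crop2.png',cv2.resize(a,None,fx=5,fy=5,interpolation=cv2.INTER_CUBIC))
E
```

```text
{'time_s': np.float64(3.95), 'ee_pos': array([ 0.4599, -0.101 ,  0.1636]), 'tcp_rot': array([-0.5588,  0.5589,  0.4333, -0.4332]), 'joint_positions': array([ 0.5747,  0.4922, -0.5918,  2.0373,  0.4077,  0.7276,  1.0468]), 'wrist_force': array([-0.9398,  0.3956,  0.3209]), 'moment': array([ 0.0516, -0.1357,  0.0437]), 'finger_gap': np.float64(0.0941)}
tray 0.0025 ((410.1531677246094, 229.69430541992188), (147.91262817382812, 126.54493713378906), 75.35820007324219)
tray 0.016 ((409.3019714355469, 221.47634887695312), (144.00173950195312, 123.19894409179688), 75.35822296142578)
[322.46613414 256.00435453]
196 242
```

View pics/crop2.png

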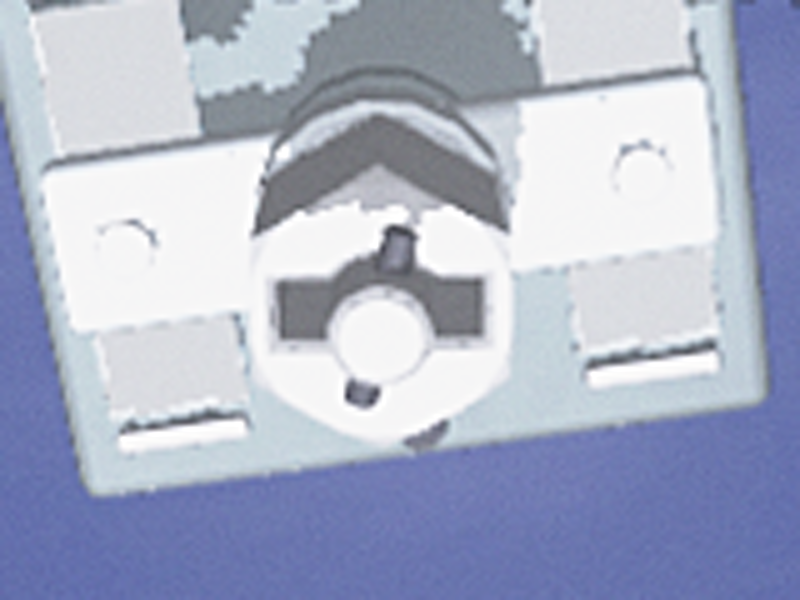

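The close view shows the slots almost along the image x axis (crop ends (275,312) and (487,308)). The pin stubs are at (399,248) and (361,393) in the crop, and the post tip is at (382,335). I'll work out the angles.

Run:
```python
from h import *
from scipy.spatial.transform import Rotation as R
c=np.load("wrist2.npz",allow_pickle=True)['c'].item()
f=lambda p,z:plane(c,np.array(p)/5.+[242-.4,196-.4],z)
ang=lambda a:np.degrees(np.arctan2(*(a[1]-a[0])[[1,0]]))
s=f([(275,312),(487,308)],.090);p=f([(361,393),(399,248)],.0935);t=f([(382,335)],.102)
pb=f([(361,398),(398,254)],.0935)
print('slot',s,ang(s),s.mean(0),np.linalg.norm(s[1]-s[0]));print('pin',p,ang(p),ang(pb),np.linalg.norm(p[1]-p[0]),p.mean(0));print('tip',t)
fl=f([(256,236),(252,375)],.09);fr=f([(510,240),(512,380)],.09);print('flats',ang(fl),ang(fr),np.linalg.norm(fl.mean(0)-fr.mean(0)),(fl.mean(0)+fr.mean(0))/2)
bar=f([(45,168),(718,75)],.038);print('bar edge',ang(bar))
s_=manip.observe();q=s_['tcp_rot'];T=R.from_quat(np.r_[q[1:],q[0]]).as_matrix();print(T.round(4),'jaw heading',np.degrees(np.arctan2(T[1,0],T[0,0])))
```

```text
slot [[ 0.45692275 -0.11775475  0.09      ]
 [ 0.4637181  -0.08910693  0.09      ]] 76.65590502101274 [ 0.46032042 -0.10343084  0.09      ] 0.029442729173489012
pin [[ 0.47024541 -0.10885456  0.0935    ]
 [ 0.45121895 -0.09852806  0.0935    ]] 151.50936978582124 151.77898563254215 0.021648162482360612 [ 0.46073218 -0.10369131  0.0935    ]
tip [[ 0.45985328 -0.10312034  0.102     ]]
flats -17.207676070863247 -12.653530612281251 0.03569292017133286 [ 0.46016731 -0.10316571  0.09      ]
bar edge 83.56816923987753
[[ 0.2492  0.     -0.9685]
 [ 0.9685 -0.      0.2492]
 [ 0.     -1.     -0.    ]] jaw heading 75.57000383776318
```

Cap axis is at (0.460, -0.103), measured the same way from the slots, flats, pin and tip. The slots head 76.6° and the pin 151.6°, so the cap needs about +75°. The jaws already face the flats, so I'll descend.

Call:
send_rows:
  rows:
    - [-0.0022,0.02,-0.0007,0,0,0,0]
    - [-0.0022,0.05,-0.0007,0,0,0,0]
    - [-0.0022,0.08,-0.0007,0,0,0,0]
    - [-0.0022,0.1,-0.0007,0,0,0,0]
    - [-0.0022,0.1055,-0.0007,0,0,0,0]
    - [-0.0022,0.1055,-0.0007,0,0,0,0]
    - [-0.0022,0.1055,-0.0007,0,0,0,0.3]
    - [-0.0022,0.1055,-0.0007,0,0,0,0.4]
    - [-0.0022,0.1055,-0.0007,0,0,0,0.5]
    - [-0.0022,0.1055,-0.0007,0,0,0,0.5]
  force: 12

```text
time_s: 5.25
ee_pos: [0.4601, -0.1033, 0.0582]
tcp_rot: [-0.559, 0.559, 0.433, -0.433]
wrist_force: [-0.1, -0.1, 0.3]
finger_gap: 0.0573
```

```bash
python3 snap.py 3
```

```text
{'time_s': np.float64(5.25), 'ee_pos': array([ 0.4601, -0.1033,  0.0582]), 'tcp_rot': array([-0.5587,  0.559 ,  0.4333, -0.4331]), 'joint_positions': array([ 0.4527,  0.6595, -0.4275,  2.1244,  0.591 ,  0.4736,  0.8877]), 'wrist_force': array([-0.1397, -0.0713,  0.2767]), 'moment': array([-0.0108, -0.1082, -0.0217]), 'finger_gap': np.float64(0.0573)}
```

View pics/wrist3.png

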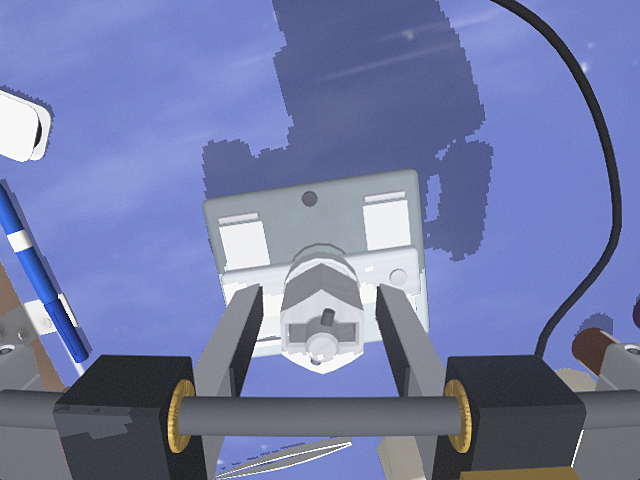

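The cap is centred between the fingers at about (320,320), with the pads parallel to the flats. I'll close on it.

Call:
send_rows:
  rows:
    - [0,0,0,0,0,0,0.6]
    - [0,0,0,0,0,0,0.65]
    - [0,0,0,0,0,0,0.75]
    - [0,0,0,0,0,0,0.8]
    - [0,0,0,0,0,0,0.8]
    - [0,0,0,0,0,0,0.8]
    - [0,0,0,0,0,0,0.8]
    - [0,0,0,0,0,0,0.8]
    - [0,0,0,0,0,0,0.8]
    - [0,0,0,0,0,0,0.8]
  force: 12

```text
time_s: 6.55
ee_pos: [0.4602, -0.103, 0.058]
tcp_rot: [-0.559, 0.559, 0.433, -0.433]
wrist_force: [2.2, 2.8, -0.8]
finger_gap: 0.0363
```

Call:
send_rows:
  rows:
    - [0,0,0,0,-0.07,0,0.8]
    - [0,0,0,0,-0.14,0,0.8]
    - [0,0,0,0,-0.21,0,0.8]
    - [0,0,0,0,-0.28,0,0.8]
    - [0,0,0,0,-0.35,0,0.8]
    - [0,0,0,0,-0.42,0,0.8]
    - [0,0,0,0,-0.49,0,0.8]
    - [0,0,0,0,-0.56,0,0.8]
    - [0,0,0,0,-0.63,0,0.8]
    - [0,0,0,0,-0.7,0,0.8]

```text
time_s: 7.8
ee_pos: [0.4606, -0.1038, 0.0581]
tcp_rot: [-0.375, 0.376, 0.599, -0.599]
wrist_force: [2.5, 1.4, -0.6]
finger_gap: 0.036
```

```bash
python3 snap.py 4
```

```text
{'time_s': np.float64(7.8), 'ee_pos': array([ 0.4606, -0.1038,  0.0581]), 'tcp_rot': array([-0.3755,  0.3763,  0.5989, -0.5989]), 'joint_positions': array([ 0.5769,  0.7007, -0.6186,  2.1203,  0.7825,  0.5597,  1.3995]), 'wrist_force': array([ 2.4858,  1.4117, -0.5843]), 'moment': array([ 0.387 , -0.5229, -0.0461]), 'finger_gap': np.float64(0.036)}
```

View pics/wrist4.png

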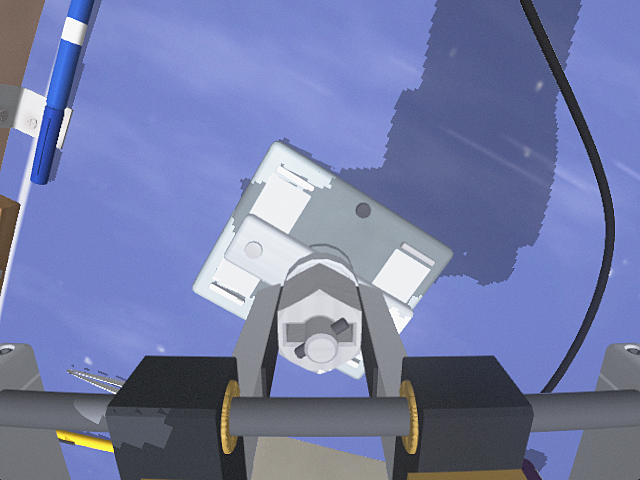

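The cap turns with the hand: the slots stay along image x, and the pin now lies about 35° from them. I'll turn the rest.

Call:
send_rows:
  rows:
    - [0,0,0,0,-0.07,0,0.8]
    - [0,0,0,0,-0.14,0,0.8]
    - [0,0,0,0,-0.21,0,0.8]
    - [0,0,0,0,-0.28,0,0.8]
    - [0,0,0,0,-0.35,0,0.8]
    - [0,0,0,0,-0.42,0,0.8]
    - [0,0,0,0,-0.49,0,0.8]
    - [0,0,0,0,-0.56,0,0.8]
    - [0,0,0,0,-0.61,0,0.8]
    - [0,0,0,0,-0.61,0,0.8]

```text
time_s: 9.1
ee_pos: [0.4605, -0.104, 0.0582]
tcp_rot: [0.179, -0.18, -0.684, 0.684]
wrist_force: [2.1, -0.1, 2.0]
finger_gap: 0.036
```

```bash
python3 snap.py 5;  python3 - <<'E'
from h import *
from scipy.spatial.transform import Rotation as R
im=cv2.imread('pics/wrist5.png')[270:390,240:400];cv2.imwrite('pics/crop5.png',cv2.resize(im,None,fx=5,fy=5,interpolation=cv2.INTER_CUBIC))
q=manip.observe()['tcp_rot'];T=R.from_quat(np.r_[q[1:],q[0]]).as_matrix();print('jaw heading',np.degrees(np.arctan2(T[1,0],T[0,0])))
E
```

```text
{'time_s': np.float64(9.1), 'ee_pos': array([ 0.4605, -0.104 ,  0.0582]), 'tcp_rot': array([ 0.1794, -0.1803, -0.6836,  0.6841]), 'joint_positions': array([ 0.673 ,  0.7491, -0.7773,  2.1177,  0.9099,  0.651 ,  1.8796]), 'wrist_force': array([ 2.1363, -0.0841,  2.022 ]), 'moment': array([ 0.1257, -0.632 , -0.0236]), 'finger_gap': np.float64(0.036)}
jaw heading 150.52148556748674
```

View pics/crop5.png

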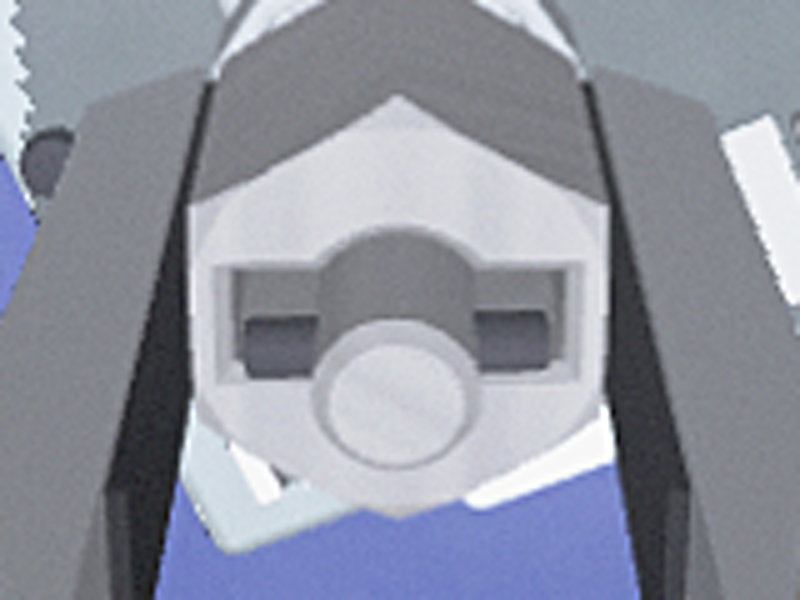

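The pin stubs sit squarely in line with both slots (crop (283,345) and (513,340)) and the fingers now carry spring force, so the cap is released. I'll lift gently and watch the force.

Call:
send_rows:
  rows:
    - [0,-0.001,0,0,0,0,0.8]
    - [0,-0.002,0,0,0,0,0.8]
    - [0,-0.003,0,0,0,0,0.8]
    - [0,-0.004,0,0,0,0,0.8]
    - [0,-0.006,0,0,0,0,0.8]
    - [0,-0.008,0,0,0,0,0.8]
    - [0,-0.01,0,0,0,0,0.8]
    - [0,-0.012,0,0,0,0,0.8]
    - [0,-0.014,0,0,0,0,0.8]
    - [0,-0.014,0,0,0,0,0.8]
  force: 18

```text
time_s: 10.4
ee_pos: [0.46, -0.103, 0.0722]
tcp_rot: [-0.179, 0.179, 0.684, -0.684]
wrist_force: [2.3, 1.5, -0.5]
finger_gap: 0.0363
```

```bash
python3 snap.py 6; python3 -c "
import cv2
im=cv2.imread('pics/wrist6.png')[240:400,220:420];cv2.imwrite('pics/crop6.png',cv2.resize(im,None,fx=3.5,fy=3.5))"
```

```text
{'time_s': np.float64(10.4), 'ee_pos': array([ 0.46  , -0.103 ,  0.0722]), 'tcp_rot': array([-0.1792,  0.1793,  0.6841, -0.6839]), 'joint_positions': array([ 0.6917,  0.7288, -0.8066,  2.1102,  0.8728,  0.6782,  1.9113]), 'wrist_force': array([ 2.267 ,  1.4887, -0.5044]), 'moment': array([ 0.5164, -0.7901, -0.0184]), 'finger_gap': np.float64(0.0363)}
```

View pics/crop6.png

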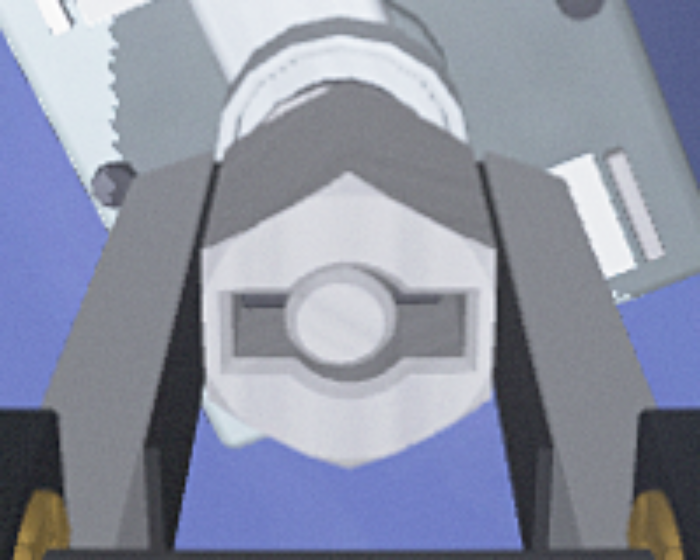

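The cap has risen over the pin to a centre height of about 0.086, with low force and the pin well inside the slots. I'll continue straight up.

Call:
send_rows:
  rows:
    - [0,-0.004,0,0,0,0,0.8]
    - [0,-0.009,0,0,0,0,0.8]
    - [0,-0.014,0,0,0,0,0.8]
    - [0,-0.019,0,0,0,0,0.8]
    - [0,-0.025,0,0,0,0,0.8]
    - [0,-0.031,0,0,0,0,0.8]
    - [0,-0.038,0,0,0,0,0.8]
    - [0,-0.045,0,0,0,0,0.8]
    - [0,-0.055,0,0,0,0,0.8]
    - [0,-0.07,0,0,0,0,0.8]

```text
time_s: 11.7
ee_pos: [0.4594, -0.1033, 0.1426]
tcp_rot: [0.18, -0.179, -0.684, 0.684]
wrist_force: [-0.3, 0.3, -1.3]
finger_gap: 0.0362
```

```bash
python3 snap.py 7
```

```text
{'time_s': np.float64(11.7), 'ee_pos': array([ 0.4594, -0.1033,  0.1426]), 'tcp_rot': array([ 0.1796, -0.1788, -0.6839,  0.6841]), 'joint_positions': array([ 0.783 ,  0.6309, -0.9344,  2.0523,  0.708 ,  0.8177,  2.0521]), 'wrist_force': array([-0.2594,  0.3195, -1.3434]), 'moment': array([ 0.092 , -0.1134,  0.0651]), 'finger_gap': np.float64(0.0362)}
```

View pics/wrist7.png

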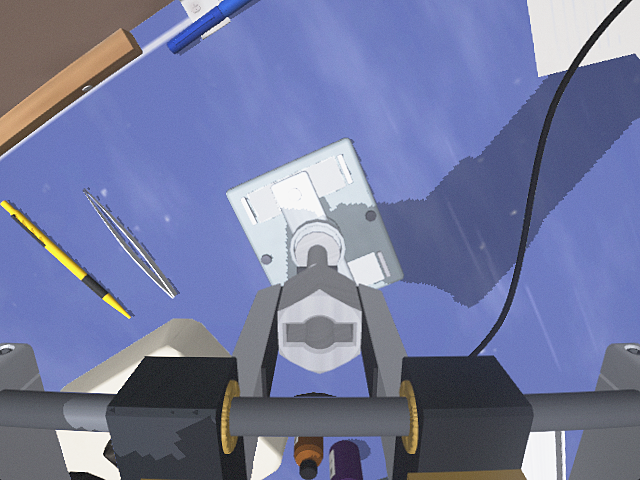

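The cap is off the post, which shows bare, and is held square. I'll carry it to the tray, turning the hand back on the way.

Call:
send_rows:
  rows:
    - [0,-0.025,0,0,0,0,0.8]
    - [0.02,-0.03,-0.026,0,0.15,0,0.8]
    - [0.047,-0.03,-0.059,0,0.3,0,0.8]
    - [0.076,-0.03,-0.096,0,0.45,0,0.8]
    - [0.105,-0.03,-0.133,0,0.6,0,0.8]
    - [0.134,-0.03,-0.17,0,0.75,0,0.8]
    - [0.163,-0.03,-0.207,0,0.9,0,0.8]
    - [0.185,-0.03,-0.234,0,1.05,0,0.8]
    - [0.2,-0.03,-0.253,0,1.2,0,0.8]
    - [0.204,-0.03,-0.258,0,1.3,0,0.8]

```text
time_s: 13.0
ee_pos: [0.4081, 0.2241, 0.1726]
tcp_rot: [0.557, -0.556, -0.436, 0.436]
wrist_force: [0.2, -0.2, -2.7]
finger_gap: 0.0357
```

```bash
python3 snap.py 8
python3 - <<'E'
from h import *
im,D=manip.get_image('scene');cv2.imwrite('pics/scene8.png',im)
E
```

```text
{'time_s': np.float64(13.0), 'ee_pos': array([0.4081, 0.2241, 0.1726]), 'tcp_rot': array([ 0.557 , -0.5564, -0.4365,  0.4355]), 'joint_positions': array([-0.1401,  0.4692, -0.5903,  2.0414,  0.3824,  0.7373,  0.3611]), 'wrist_force': array([ 0.239 , -0.2146, -2.679 ]), 'moment': array([ 0.0048, -0.1607, -0.0211]), 'finger_gap': np.float64(0.0357)}
```

View pics/wrist8.png

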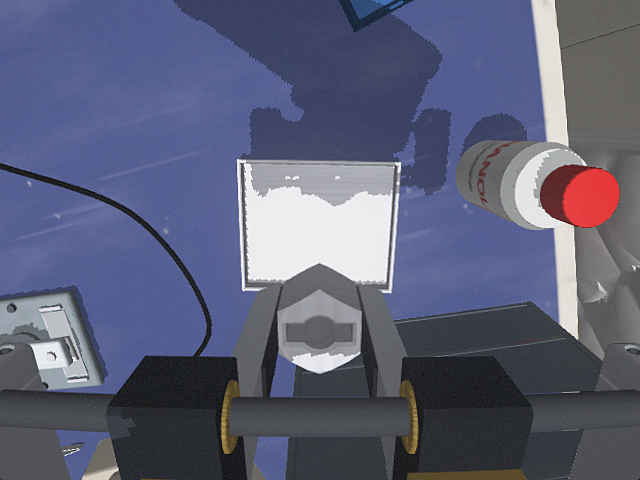

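View pics/scene8.png

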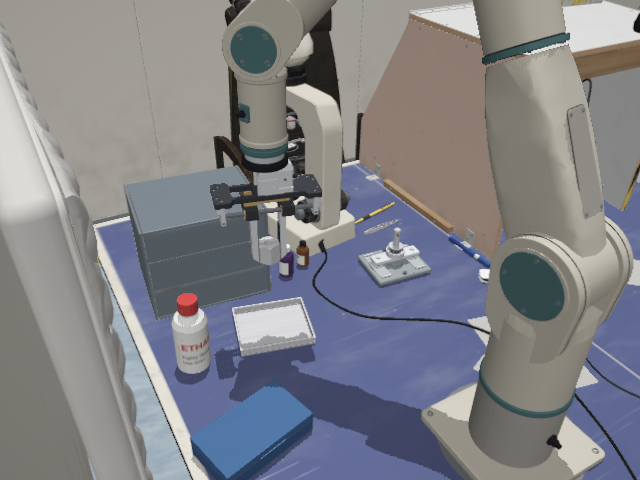

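Run:
```python
from h import *
from scipy.spatial.transform import Rotation as R
c=np.load("wrist8.npz",allow_pickle=True)['c'].item()
w=plane(c,[(238,160),(399,162),(397,292),(242,290)],.016);print(w.round(4),w.mean(0),[np.linalg.norm(w[i]-w[i-1]).round(4) for i in range(4)])
q=manip.observe();e=q['ee_pos'];q=q['tcp_rot'];T=R.from_quat(np.r_[q[1:],q[0]]).as_matrix()
print(T.round(3)); print(T.T@(w.mean(0)-e))
im=cv2.imread('pics/wrist8.png');print(proj(c,[[.409,.2215,.016]]))
# bottom of held cap
```

```text
[[0.3331 0.1696 0.016 ]
 [0.3682 0.3039 0.016 ]
 [0.4873 0.2797 0.016 ]
 [0.4498 0.1372 0.016 ]] [0.40960489 0.22259514 0.016     ] [np.float64(0.1211), np.float64(0.1388), np.float64(0.1216), np.float64(0.1473)]
[[ 0.237  0.001 -0.971]
 [ 0.971  0.001  0.237]
 [ 0.001 -1.    -0.   ]]
[-0.0002243   0.15646621 -0.00123513]
[[317.76347625 228.73568592]]
```

The tray is confirmed: centre (0.4096, 0.2226), sides about 121 × 140 mm, directly under the cap. I'll lower.

Call:
send_rows:
  rows:
    - [0,0.03,-0.001,0,0,0,0.8]
    - [0,0.07,-0.001,0,0,0,0.8]
    - [0,0.11,-0.001,0,0,0,0.8]
    - [0,0.135,-0.001,0,0,0,0.8]
    - [0,0.147,-0.001,0,0,0,0.8]
    - [0,0.154,-0.001,0,0,0,0.8]
    - [0,0.158,-0.001,0,0,0,0.8]
    - [0,0.16,-0.001,0,0,0,0.8]
    - [0,0.162,-0.001,0,0,0,0.8]
    - [0,0.162,-0.001,0,0,0,0.8]

```text
time_s: 14.35
ee_pos: [0.4099, 0.2215, 0.0102]
tcp_rot: [-0.557, 0.557, 0.436, -0.436]
wrist_force: [0.3, -0.6, -1.7]
finger_gap: 0.036
```

Call:
send_rows:
  rows:
    - [0,0.0005,0,0,0,0,0.8]
    - [0,0.001,0,0,0,0,0.8]
    - [0,0.0015,0,0,0,0,0.8]
    - [0,0.002,0,0,0,0,0.8]
    - [0,0.0025,0,0,0,0,0.8]
    - [0,0.003,0,0,0,0,0.8]
    - [0,0.0035,0,0,0,0,0.8]
    - [0,0.004,0,0,0,0,0.8]
    - [0,0.004,0,0,0,0,0.8]
    - [0,0.004,0,0,0,0,0.8]

```text
time_s: 15.6
ee_pos: [0.4098, 0.2214, 0.0063]
tcp_rot: [-0.557, 0.557, 0.436, -0.436]
wrist_force: [-1.0, -0.4, 5.4]
finger_gap: 0.036
```

```bash
python3 snap.py 9
```

```text
{'time_s': np.float64(15.6), 'ee_pos': array([0.4098, 0.2214, 0.0063]), 'tcp_rot': array([-0.5566,  0.5568,  0.4361, -0.436 ]), 'joint_positions': array([-0.3533,  0.7443, -0.2984,  2.163 ,  0.6761,  0.3244,  0.1031]), 'wrist_force': array([-1.0416, -0.3761,  5.397 ]), 'moment': array([-0.0585,  0.1465, -0.0372]), 'finger_gap': np.float64(0.036)}
```

View pics/wrist9.png

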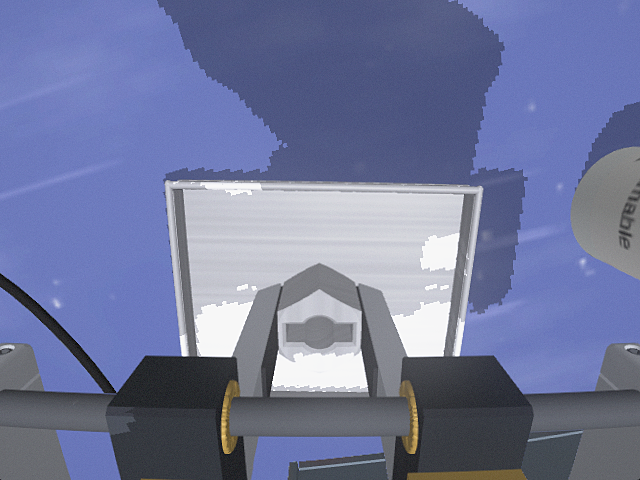

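The cap touches the floor (+5.4 N) at the expected height, inside the walls. I'll release gently, then rise.

Call:
send_rows:
  rows:
    - [0,0,0,0,0,0,0.65]
    - [0,0,0,0,0,0,0.6]
    - [0,0,0,0,0,0,0.57]
    - [0,0,0,0,0,0,0.54]
    - [0,0,0,0,0,0,0.5]
    - [0,0,0,0,0,0,0.45]
    - [0,0,0,0,0,0,0.4]
    - [0,0,0,0,0,0,0.4]
    - [0,0,0,0,0,0,0.4]
    - [0,0,0,0,0,0,0.4]

```text
time_s: 16.9
ee_pos: [0.4098, 0.2214, 0.006]
tcp_rot: [-0.557, 0.557, 0.436, -0.436]
wrist_force: [0.7, -0.5, -0.5]
finger_gap: 0.0566
```

```bash
python3 snap.py 10
```

```text
{'time_s': np.float64(16.9), 'ee_pos': array([0.4098, 0.2214, 0.006 ]), 'tcp_rot': array([-0.5567,  0.5567,  0.436 , -0.436 ]), 'joint_positions': array([-0.3533,  0.745 , -0.2982,  2.1629,  0.6762,  0.324 ,  0.1031]), 'wrist_force': array([ 0.7004, -0.4899, -0.5139]), 'moment': array([ 0.0027, -0.1178,  0.0145]), 'finger_gap': np.float64(0.0566)}
```

View pics/wrist10.png

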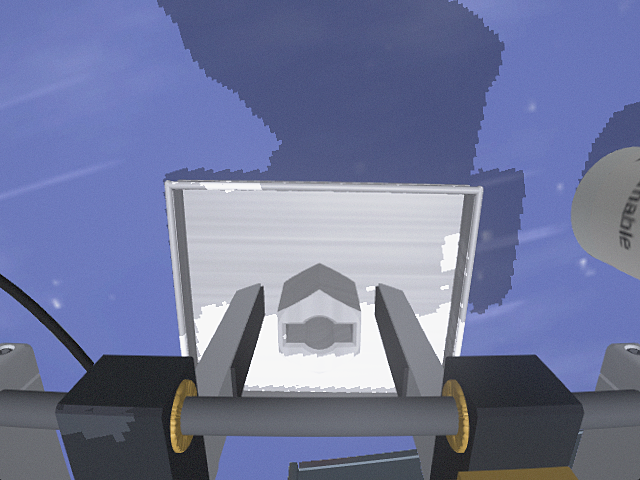

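The fingers are clear on both sides and the cap stands upright. Now straight up.

Call:
send_rows:
  rows:
    - [0,-0.01,0,0,0,0,0.4]
    - [0,-0.03,0,0,0,0,0.4]
    - [0,-0.06,0,0,0,0,0.4]
    - [0,-0.1,0,0,0,0,0.4]
    - [0,-0.14,0,0,0,0,0.4]
    - [0,-0.18,0,0,0,0,0.4]
    - [0,-0.2,0,0,0,0,0.4]
    - [0,-0.2,0,0,0,0,0.4]
    - [0,-0.2,0,0,0,0,0.4]
    - [0,-0.2,0,0,0,0,0.4]

```text
time_s: 18.2
ee_pos: [0.409, 0.221, 0.205]
tcp_rot: [0.557, -0.556, -0.435, 0.437]
wrist_force: [-0.2, -0.5, 0.2]
finger_gap: 0.0563
```

```bash
python3 snap.py 11
python3 - <<'E'
from h import *
z=np.load("wrist11.npz",allow_pickle=True);c=z['c'].item();P=cloud(c,z['D'])
m=(P[...,2]>.033)&(P[...,2]<.045)&(abs(P[...,0]-.41)<.04)&(abs(P[...,1]-.221)<.04);q=P[m];print(len(q),q.mean(0),np.percentile(q[:,2],[5,50,95]))
im,D=manip.get_image('scene');cv2.imwrite('pics/scene11.png',im)
E
```

```text
{'time_s': np.float64(18.2), 'ee_pos': array([0.409, 0.221, 0.205]), 'tcp_rot': array([ 0.5568, -0.5564, -0.4354,  0.4369]), 'joint_positions': array([-0.0874,  0.4285, -0.6468,  2.0003,  0.3473,  0.8246,  0.3984]), 'wrist_force': array([-0.2344, -0.5302,  0.1648]), 'moment': array([ 0.0353, -0.091 ,  0.0065]), 'finger_gap': np.float64(0.0563)}
980 [0.40869238 0.22037334 0.03805788] [0.03565004 0.03820726 0.03950775]
```

View pics/wrist11.png

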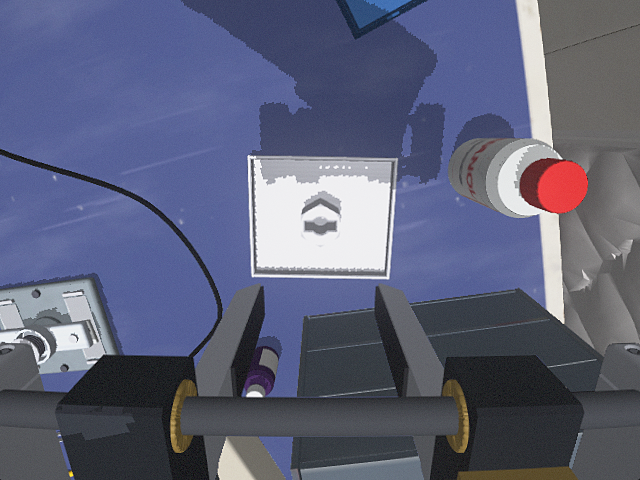

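View pics/scene11.png

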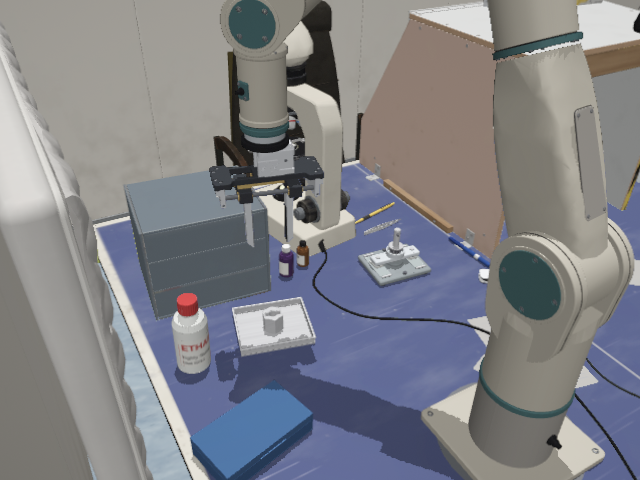

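The cap stands in the middle of the tray (wrist image (321,218), scene (273,320)). Its top is flat at z = 0.038, which matches 2.5 + 36 mm. The hand is clear, and the bottles, pencil, tweezers and press are where they were. I'm handing in.

```bash
python3 -c "
from cell import manip
print(manip.close_job())"
```

```text
the job is handed in; nothing more can be done
None
```

The cap is off the post and stands upright, released, near the middle of the parts tray. The job was handed in at about 18 s and reports no verdict.

- **Removal:** I gripped the cap across its flats and turned it about 75° until the wrist image showed the slots in line with the pin. I then lifted it straight up off the post. The wrist force stayed around 3 N throughout.
- **Placing:** I lowered it onto the tray floor while still held, with about 5 N of contact, then opened the fingers and drew the hand straight up.
- **Last checks:** The cap's top is level at z = 0.038 m against 0.0385 m expected. Its centre is within a few mm of the tray's middle, and the hand is 0.2 m up and touching nothing. In the scene image the tray, bottles, tweezers and pencil had not visibly moved. The marker and lens are partly hidden by the arm there, but the hand only passed well above them. No check failed or disagreed.

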